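# Open the bench rewinder's spring tailstock to its marker

## Task

Get the bench rewinder ready for the next yarn package: turn the speed dial on its headstock to 4, then draw the spring-loaded tailstock back by its crossbar handle until its pointer stands at the marker clamped on the rule, which is the opening this tube length needs. Finish while still holding the handle there, so that the colleague across the table can drop the package in between the centres: do not let go and never let the tailstock snap back. Leave the marker as it is set and do not disturb the bare tube and the thread snips beside the machine.

Things in the scene. Friction and masses are not known exactly. Their poses are not given: they have to be found in the camera images.
- rewinder: Bench rewinder, fixed: grey bed 180 mm (x) by 440 mm (y), top 22 mm up; origin on the table, mid-bed. Spindle line along its y, 112 mm up. White headstock box at +y (x -70..70, y 95..200, top 150 mm) with the dial on top and a motor to y 260; white tailstock carriage in the middle; low bracket and spring barrel at -y. Its +x side is the operator's: rule and switch. z is up; place and yaw vary.
- dial (a joint): Speed dial, rad, growing clockwise seen from above: 0 at tick 0, 0.471 (27 deg) a division, 4.712 at tick 10; setting 4 is 1.885. 11 ticks, long at 0, 5, 10. Tick 0 lies 45 deg from the machine's +x towards -y, tick 5 along its -x, so the bearing counter-clockwise from its +x is -45 deg minus the reading. Starts between 0.8 and 3.1 divisions; stays where left; friction 0.04 N m.
- dial_grip (a point): On the dial's vertical axis, 180 mm above the table, 4 mm below the knob's top. Black knob: bar 12 mm wide, 46 long, z 158 to 184 mm, over a round skirt 54 mm across (top at z 160), on an aluminium scale plate 88 mm across. The bar lies along the line from this axis to dial_pointer; a white line on its top runs from the middle to the pointing end.
- dial_pointer (a point): Pointing end of the dial, on the skirt's rim 27 mm out from the axis, 160 mm above the table; the direction from the axis to it is what the scale reads.
- tail (a joint): Travel of the spring-return tailstock, m: 0 where the spring keeps it (as it starts), 0.085 at the outer stop; grows as it is drawn along the machine's -y, away from the headstock. The spring pulls back with 6 N at 0 and 120 N/m more (10 to 14 N at the marker), friction 1 N; let go, it shoots back.
- tail_handle (a point): Middle of the tailstock's crossbar handle: horizontal black rubber bar 16 mm in diameter along the machine's x, 184 mm above the table, 72 mm free between its two 12 mm posts. 34 mm are free under it down to the tailstock's top (z 142 mm, 36 mm long along y). Moves with the tailstock.
- tail_pointer (a point): Tip of the tailstock's flat black pointer, 3 mm wide at its tip, over the rule on the bed's operator (+x) edge, 30 mm above the table; moves with the tailstock and has the crossbar's machine y, 79 mm from it to machine +x.
- marker_line (a point): White line across the top of the small dark steel set marker (14 mm along y, 18 mm wide, 22 high, thumb screw outside) clamped on the rule's outer edge, 33 mm above the table. The tailstock is at the mark when tail_pointer and marker_line have the same machine y: 35 to 65 mm of travel, differing from start to start. It slips if pushed with over 8 N.
- tube: Bystander: bare cardboard tube 79 mm in diameter and 58 mm tall, standing on the table on the operator's side of the rewinder. Origin at the centre of its underside.
- snips: Bystander: thread snips 110 mm long, 12 mm high, lying on the operator's side. Origin at their middle on the table.

How it is judged:
By the outcome, as a careful person would: the job done as asked, in the order asked, and still so for the second after the job is handed in, while the arm keeps its last pose, push and grip.
It also fails if it takes over 54 s, if anything falls off the work surface, if the arm or the gripper's body presses on something with over 40 N, if the wrist force passes 120 N, or if a joint passes its speed limit or range.

## Robot

A 6-joint arm with a two-finger parallel gripper is mounted at the origin on the work surface. World frame = base frame: x ahead of the robot, y to its left, z up, the work surface at z = 0. Lengths are in m, angles in rad, forces in N, time in s.
With the tool pointing down it reaches from about 0.25 to 0.725 m from the base axis. Payload 4 kg.
Tool frame: the origin (TCP) lies where the fingers leave the gripper's body, on its centre line; the fingertips stand 73 mm ahead of it and the grasp point (between the pads) lies 54 mm ahead of it; z points along the fingers, y is the line along which they close (so a half turn about z gives the same grasp; the last joint's range is limited). The gripper opens to 85 mm and grips with 20 to 120 N. Pads are 22 mm wide; open, the fingers measure 114 mm over their backs; the gripper's body (76 mm by 85 mm) begins 54 mm behind the grasp point. The pads swing forward as they close: fully open they stand 13 mm farther back than shut.
Start: joints at [1.116, 0.241, 0.005, 1.335, 0, 1.571], TCP at [0.22, 0.449, 0.304] pointing down, gripper open.
Joint ranges: [-2.72, 2.72], [-1.05, 1.87], [-1.09, 1.28], [-1.99, 2.15], [-1.42, 1.44], [-3.14, 3.14]. Speed limits (rad/s): [2.79, 2.79, 3.14, 3.14, 3.14, 3.14].

## Interface

Orientations are given as a unit quaternion [w, x, y, z].
In Python, from plant import robot gives the robot as it stands. The module is installed in compiled form; this text tells all that it offers.
- The arm moves only by the tool servo_tool, never from a script. Its argument "motion" is a list of rows, each a list of 4 numbers: the shift along the world's x, y, z in cm, then the turn about the world's z in degrees. A call has 1 to 5 rows; each row is the pose to reach, as a shift and turn from the pose commanded when the call began; what a row does not reach only later rows make up. A row lasts 1/10 s, in which the tool goes at most 50 mm and 8.59 degrees, less where a joint would pass 70% of its speed; a pose out of reach is approached as far as the arm can. A call with a gripper value outside its range is refused whole. "jaw" is the finger opening in cm, from 0 to 8.54, set as the call begins (left out, the last holds). The fingers move at their own pace and stop on an object; "squeeze" is the grip in N (left out, the last holds). Time passes only in rows, so rows that repeat a pose let the fingers close. It gives the time, the measured TCP pose, the force, the opening and the grip force at its end, in the units of the state.
- robot.sense(): the state, without advancing time (a new reading comes with each control period).
- robot.camera(name): name is "side" or "top"; returns a dict with "pixels" (400x640x3 uint8, red, green, blue), "K" (3x3 intrinsics, pixels), "position" and "orientation" of the camera in the world. Camera axes: x right, y down, z forward; pixel columns grow to the right and rows downward; lengths in m; the calibration is good to about 2 mm. A picture is of the moment at which its call begins. There is no depth.
- robot.hand_in(): hands the job in; it is judged then, once.
The state is a dict: "time": time; "q": joint angles; "qvel": joint speeds; "tau": joint torques, N m; "eef_pos": TCP position; "orientation": TCP orientation; "wrist_force": force on the tool from outside, world axes, zero at the start; "moment": the same for the moment, N m; "gripper_width": finger opening in m; "grip_force": force on a finger pad.
Only numpy, scipy, OpenCV 4.12 (cv2) and the standard library are available. Lean on these libraries where they do the work, as an engineer would, in place of code of your own. Each camera call takes 0.05 s, during which the arm holds its last target. There are 200 camera calls.

## Working session

There is one attempt and no reset: what is moved stays moved. The work goes in short steps, Python scripts to look and compute and a tool call to move; the robot and the scene stay as the last step left them, time stands still between calls to the robot, and variables do not carry over. Pictures are saved under pics/ and viewed, at most 10 in all, crops included, and the job is handed in when it is done.

Besides the shell and the picture viewer there is one more tool, called after ">>>" as name(argument=value, ...), one argument or row to a line, values as JSON. servo_tool: Moves the arm, as the interface text tells. Its arguments: {"type":"object","properties":{"motion":{"type":"array"},"jaw":{"type":"number"},"squeeze":{"type":"number"}},"required":["motion"]}

```bash
mkdir -p pics
cat > h.py <<'E'
import numpy as np, cv2
from plant import robot
from scipy.spatial.transform import Rotation as R
def rot(o): return R.from_quat([o[1],o[2],o[3],o[0]]).as_matrix()
def snap(name,fn,crop=None,scale=1):
    c=robot.camera(name); im=cv2.cvtColor(c["pixels"],cv2.COLOR_RGB2BGR)
    if crop: im=im[crop[1]:crop[3],crop[0]:crop[2]]
    if scale!=1: im=cv2.resize(im,None,fx=scale,fy=scale,interpolation=cv2.INTER_CUBIC)
    cv2.imwrite("pics/"+fn,im); return c
def back(c,u,v,z):
    d=rot(c["orientation"])@np.linalg.inv(c["K"])@np.array([u,v,1.]); p=np.array(c["position"])
    return p+d*(z-p[2])/d[2]
def proj(c,P):
    q=np.asarray(c["K"])@(rot(c["orientation"]).T@(np.asarray(P)-np.array(c["position"]))); return q[:2]/q[2]
E
python3 - <<'E'
from h import *
for n in("top","side"):
    c=snap(n,n+"0.png"); print(n,c["position"],c["orientation"],c["K"].tolist() if hasattr(c["K"],"tolist") else c["K"])
print(robot.sense())
E
```

```text
top [ 0.52350608 -0.01106088  0.86719811] [ 0.04798919 -0.69667935  0.71416626 -0.04797368] [[366.88361374502045, 0.0, 319.96902026402694], [0.0, 366.88361374502045, 202.1017612916159], [0.0, 0.0, 1.0]]
side [ 0.05367116 -0.60096542  0.58513511] [-0.47264147  0.80055277 -0.31145548  0.19677599] [[463.95118501114314, 0.0, 317.67998177942826], [0.0, 463.95118501114314, 201.70068176243026], [0.0, 0.0, 1.0]]
{'time': 0.1, 'q': array([ 1.11599703e+00,  2.41346025e-01,  3.87555672e-03,  1.33518731e+00,
       -2.11663868e-05,  1.57080467e+00]), 'qvel': array([ 0.00134245, -0.00225968,  0.00308868, -0.00201361, -0.00136726,
       -0.00067331]), 'tau': array([ 4.61140662e-04, -3.73138475e+01,  2.53009737e+01,  1.08486868e-02,
        7.22930878e-06,  4.23764575e-06]), 'eef_pos': array([0.21946204, 0.44879747, 0.30310399]), 'orientation': array([-1.99512363e-04,  2.25448837e-01,  9.74254564e-01, -9.09149832e-04]), 'wrist_force': array([-0.03711944, -0.53690337, -0.51374021]), 'moment': array([ 0.06523665, -0.00487636, -0.02878033]), 'grip_force': 0.0, 'gripper_width': 0.08560531552408919}
```

View pics/top0.png

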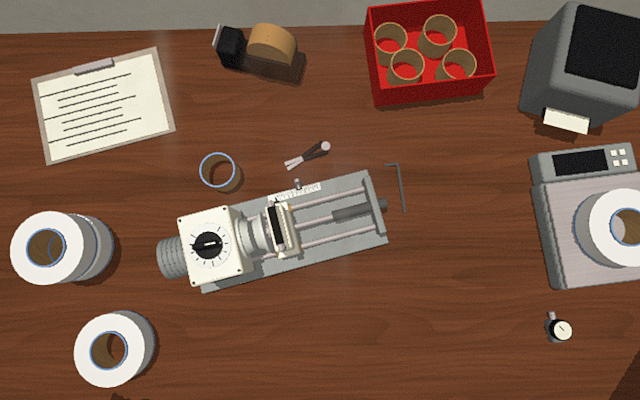

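View pics/side0.png

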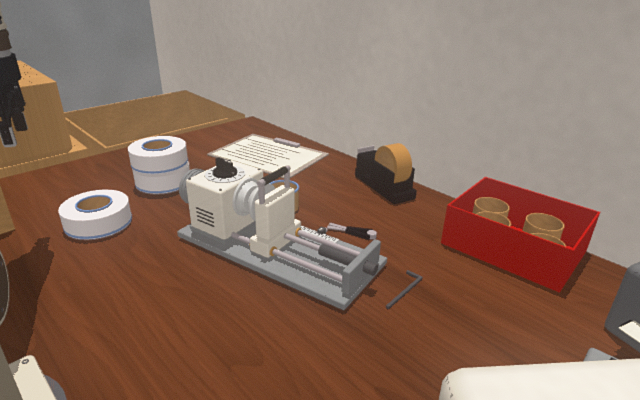

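The top view shows the machine with its dial at about (208,244), the crossbar near (276,226) and the marker near (298,185). The operator's side faces up in the image, which is world +x. The arm isn't in the top view. I'll zoom in on both.

Run:
```python
from h import *
c=snap("top","top1.png",(150,160,400,300),3.2)
c=snap("side","side1.png",(170,140,400,310),3.4)
```

```text
(no output)
```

View pics/top1.png

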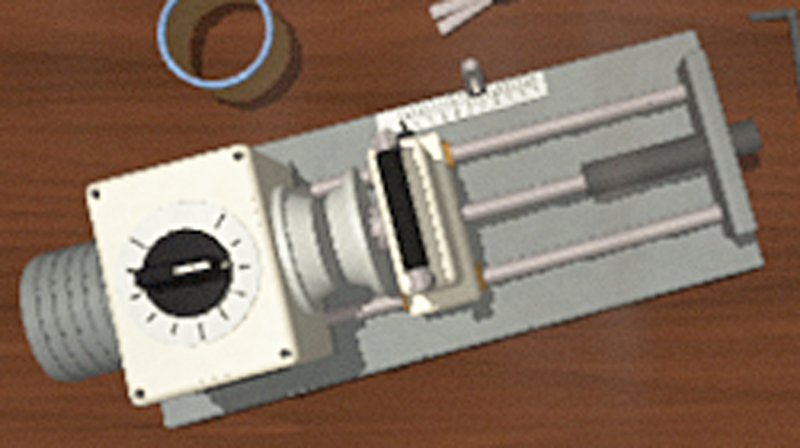

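View pics/side1.png

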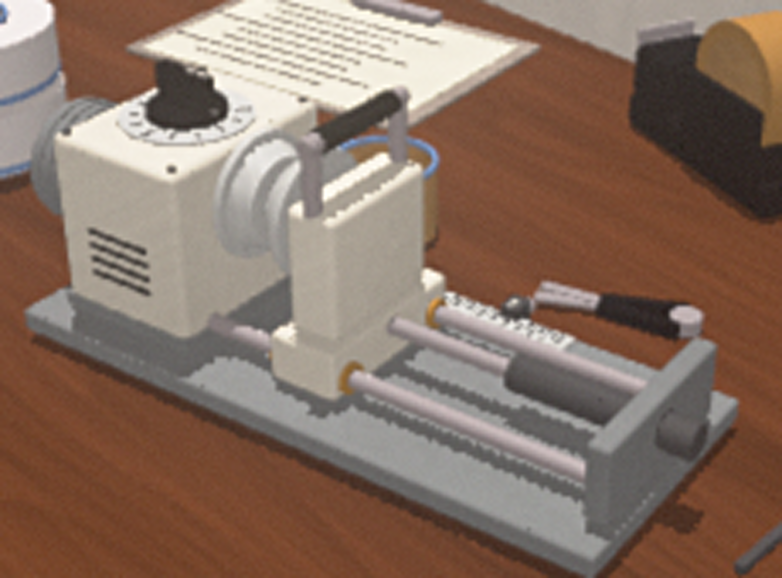

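The side view matches that. The dial's white line points about along machine -y, so it reads about 1.7. Next I'll fit the machine's pose from these points.

```bash
cat >> h.py <<'E'
def T(m,P):  # machine->world ; m=x,y,yaw
    P=np.asarray(P,float); c,s=np.cos(m[2]),np.sin(m[2])
    return np.array([m[0]+c*P[0]-s*P[1], m[1]+s*P[0]+c*P[1], P[2]])
def inv(m,W):
    c,s=np.cos(m[2]),np.sin(m[2]); d=np.asarray(W)[:2]-m[:2]
    return np.array([c*d[0]+s*d[1], -s*d[0]+c*d[1]])
def ft(x,y): return (x+.5)/3.2-.5+150,(y+.5)/3.2-.5+160
def fs(x,y): return (x+.5)/3.4-.5+170,(y+.5)/3.4-.5+140
E
python3 - <<'E'
from h import *
from scipy.optimize import least_squares
ct=robot.camera("top"); cs=robot.camera("side")
O=[(.09,-.22,.022,695,30),(-.09,-.22,.022,765,265),(-.09,.22,.022,165,427),(.07,.2,.15,88,185),(.07,.095,.15,245,147),(-.07,.2,.15,133,405)]
S=[(-.09,-.22,.022,592,550),(.09,-.22,.022,737,402),(-.09,.22,.022,28,312)]
def res(m,use=3):
    r=[]
    if use&1: r+=[proj(ct,T(m,o[:3]))-ft(*o[3:]) for o in O]
    if use&2: r+=[proj(cs,T(m,o[:3]))-fs(*o[3:]) for o in S]
    return np.concatenate(r)
for u in(1,2,3):
    f=least_squares(res,[.5,.1,.24],args=(u,)); print(u,f.x,np.degrees(f.x[2])); print(f.fun.round(1))
    m=f.x
    if u==1: np.save("m.npy",m)
m=np.load("m.npy")
for n,p,z in[("dialplate",(190,272),.152),("skirt",(186,272),.160),("knobtop0",(175,268),.184),("knobtopend",(227,262),.184),("handle",(404,207),.192),("ptr",(403,127),.03),("marker",(473,72),.033)]:
    w=back(ct,*ft(*p),z); print(n,w.round(4),inv(m,w).round(4))
E
```

```text
1 [0.57713488 0.06347271 0.23616629] 13.53133158105964
[ 2.  -0.6  1.7  0.3  1.5  0.4 -2.8 -0.1  0.2 -1.9 -1.8  1.6]
2 [0.58141447 0.07016459 0.23566565] 13.502647280174001
[ 0.2  1.8  0.9 -1.6 -1.2 -1.9]
3 [0.57776002 0.06486789 0.23761701] 13.614451737563913
[ 1.3 -1.   1.1 -0.1  1.   0.2 -3.5 -0.2 -0.5 -2.1 -2.5  1.4  1.1  4.1
  1.7  0.  -1.6 -0.2]
dialplate [0.5434 0.2047 0.152 ] [0.0002 0.1452]
skirt [0.5432 0.2047 0.16  ] [1.000e-04 1.452e-01]
knobtop0 [0.545  0.2038 0.184 ] [0.0016 0.1439]
knobtopend [0.5477 0.1737 0.184 ] [-0.0028  0.1141]
handle [0.5764 0.07   0.192 ] [0.0009 0.0065]
ptr [0.6469 0.0897 0.03  ] [0.0739 0.0092]
marker [0.6853 0.0384 0.033 ] [ 0.0993 -0.0497]
```

Run:
```python
from h import *
ct=robot.camera("top"); cs=robot.camera("side")
g=cv2.cvtColor(ct["pixels"],cv2.COLOR_RGB2GRAY)
L=cv2.createLineSegmentDetector().detect(g)[0][:,0]
A=[]
for x1,y1,x2,y2 in L:
    if not(150<min(x1,x2) and max(x1,x2)<400 and 160<min(y1,y2) and max(y1,y2)<305): continue
    d=(back(ct,x2,y2,.08)-back(ct,x1,y1,.08)); l=np.hypot(d[0],d[1]); a=np.degrees(np.arctan2(d[1],d[0]))
    a=(a+45)%90-45
    if l>.04 and abs(a-13.5)<5: A.append((round(a,2),round(l,3),int(x1),int(y1),int(x2),int(y2)))
A.sort(); [print(x) for x in A]
A=np.array(A); print("wmean",np.average(A[:,0],weights=A[:,1]**1.5),np.median(A[:,0]))
for n,p,z in[("skirt",(187,108),.160),("plate",(187,117),.151),("handle",(357,121),.184)]:
    print(n,back(cs,*fs(*p),z).round(4))
# bar orientation: dark elongated; white line pixels
m=np.load("m.npy"); im=ct["pixels"].astype(int); u0,v0=proj(ct,[.5432,.2047,.184]); print(u0,v0)
sub=im[int(v0)-8:int(v0)+9,int(u0)-12:int(u0)+13].mean(2).astype(int); print(sub)
```

```text
(np.float64(10.28), np.float64(0.044), 219, 246, 199, 250)
(np.float64(11.33), np.float64(0.049), 172, 264, 168, 242)
(np.float64(11.88), np.float64(0.041), 250, 220, 254, 239)
(np.float64(12.12), np.float64(0.046), 167, 265, 163, 244)
(np.float64(12.32), np.float64(0.099), 204, 282, 250, 270)
(np.float64(12.53), np.float64(0.076), 335, 217, 369, 208)
(np.float64(12.7), np.float64(0.081), 368, 213, 332, 223)
(np.float64(12.77), np.float64(0.048), 239, 276, 216, 282)
(np.float64(13.26), np.float64(0.081), 329, 215, 293, 224)
(np.float64(13.3), np.float64(0.075), 233, 220, 240, 254)
(np.float64(13.37), np.float64(0.073), 266, 244, 258, 211)
(np.float64(13.38), np.float64(0.044), 278, 257, 298, 252)
(np.float64(13.55), np.float64(0.145), 364, 169, 300, 186)
(np.float64(13.56), np.float64(0.076), 331, 210, 365, 201)
(np.float64(13.59), np.float64(0.087), 299, 250, 289, 211)
(np.float64(13.59), np.float64(0.121), 363, 178, 379, 231)
(np.float64(13.66), np.float64(0.125), 202, 292, 260, 277)
(np.float64(13.69), np.float64(0.145), 176, 219, 190, 285)
(np.float64(13.69), np.float64(0.155), 3
[... 2318 characters left out ...]
35  43  41  37  39  24  27  22  19  13
   21  19  23  19  21  11  22]
 [215  91  15  41  39  36  34  39  41  37  36  32  14  28  14  22  26   3
   10  19  11  22  21  29  23]
 [212  83   0  20  32  32  30  19   9  22  20  27  19  14  13  15   6  23
   22  23  24  22  33  41  40]
 [227 164  91  22  14  14  21   4  17   9  10  12  14  20  19  24  31  38
   38  38  32  40  42  53  53]
 [248 250 200 119  61  24  34  26  13  14  24  39  30  42  31  39  52  41
   52  52  52  56  53  54  53]
 [234 229 201 193 153  26  38  34  31  28  40  48  52  45  44  57  50  51
   39  43  49  48  51  47  54]
 [152 100 138 238 206  51  25  46  46  50  43  36  48  46  38  45  45  51
   54  49  48  54  43  45  49]]
```

>>> servo_tool(
  motion=[
    [3.2, -2.4, 0, 8],
    [6.4, -4.8, 0, 16],
    [9.6, -7.2, 0, 24],
    [12.8, -9.6, 0, 32],
    [16, -12, 0, 40],
  ],
  jaw=4,
  squeeze=30,
)

```text
time: 0.9
eef_pos: [0.3806, 0.3283, 0.304]
orientation: [0.0, -0.124, 0.992, 0.0]
wrist_force: [0.1, 0.9, -0.6]
gripper_width: 0.0398
grip_force: 0.0
```

>>> servo_tool(
  motion=[
    [3.2, -2.4, 0, 8],
    [6.4, -4.8, 0, 16],
    [9.6, -7.2, 0, 24],
    [12.8, -9.6, 0, 32],
    [16.3, -12.4, 0, 40],
  ],
)

```text
time: 1.4
eef_pos: [0.5435, 0.2044, 0.304]
orientation: [0.0, -0.456, 0.89, 0.0]
wrist_force: [-0.2, 1.1, -0.0]
gripper_width: 0.0399
grip_force: 0.0
```

>>> servo_tool(
  motion=[
    [0, 0, 0, 8],
    [0, 0, 0, 16],
    [0, 0, 0, 24],
    [0, 0, 0, 32],
    [0, 0, 0, 40],
  ],
)

```text
time: 1.9
eef_pos: [0.5426, 0.2051, 0.3037]
orientation: [0.0, 0.733, -0.681, -0.0]
wrist_force: [-0.1, 0.5, -0.8]
gripper_width: 0.0403
grip_force: 0.0
```

>>> servo_tool(
  motion=[
    [0, 0, -1.5, 4],
    [0, 0, -3.5, 6],
    [0, 0, -5.5, 6],
    [0, 0, -6.7, 6],
    [0, 0, -6.7, 6],
  ],
)

```text
time: 2.4
eef_pos: [0.5415, 0.2049, 0.2348]
orientation: [0.002, 0.766, -0.643, -0.001]
wrist_force: [-0.1, -0.6, 0.0]
gripper_width: 0.04
grip_force: 0.0
```

>>> servo_tool(
  motion=[
    [0, 0, 0, 0],
    [0, 0, 0, 0],
    [0, 0, 0, 0],
    [0, 0, 0, 0],
    [0, 0, 0, 0],
  ],
  jaw=0,
  squeeze=30,
)

```text
time: 2.9
eef_pos: [0.5437, 0.2056, 0.2383]
orientation: [-0.002, 0.766, -0.643, 0.001]
wrist_force: [2.8, -0.0, 2.9]
gripper_width: 0.0111
grip_force: 35.8
```

>>> servo_tool(
  motion=[
    [0, 0, 0, -7],
    [0, 0, 0, -14],
    [0, 0, 0, -21],
    [0, 0, 0, -28],
    [0, 0, 0, -35],
  ],
)

```text
time: 3.4
eef_pos: [0.5429, 0.2057, 0.2383]
orientation: [0.001, -0.535, 0.845, 0.0]
wrist_force: [2.1, 1.1, 4.0]
gripper_width: 0.0112
grip_force: 36.1
```

>>> servo_tool(
  motion=[
    [0, 0, 0, -7],
    [0, 0, 0, -14],
    [0, 0, 0, -20],
    [0, 0, 0, -24.3],
    [0, 0, 0, -24.3],
  ],
)

```text
time: 3.9
eef_pos: [0.5425, 0.2061, 0.2383]
orientation: [0.001, -0.347, 0.938, 0.001]
wrist_force: [-0.1, 2.5, 5.0]
gripper_width: 0.0111
grip_force: 36.2
```

>>> servo_tool(
  motion=[
    [0, 0, 0, 0],
    [0, 0, 0, 0],
    [0, 0, 0, 0],
  ],
  jaw=4,
)

```text
time: 4.2
eef_pos: [0.542, 0.205, 0.2363]
orientation: [-0.001, -0.347, 0.938, -0.0]
wrist_force: [-0.3, 0.3, -0.6]
gripper_width: 0.0398
grip_force: 0.0
```

>>> servo_tool(
  motion=[
    [0, 0, 2, 0],
    [0, 0, 5, 0],
    [1, -4, 7, -5],
    [2, -8, 7, -12],
    [3, -12, 7, -18],
  ],
  jaw=5,
)

```text
time: 4.7
eef_pos: [0.5729, 0.0843, 0.3077]
orientation: [0.001, -0.195, 0.981, -0.0]
wrist_force: [0.5, -0.6, -1.2]
gripper_width: 0.0499
grip_force: 0.0
```

Run:
```python
from h import *
c=snap("top","top2.png"); im=cv2.imread("pics/top2.png")
s=cv2.imread("pics/top2.png")[205:285,160:300]; s=cv2.resize(s,None,fx=5.5,fy=5.5,interpolation=cv2.INTER_CUBIC)
cv2.imwrite("pics/top2c.png",s)
```

```text
(no output)
```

View pics/top2c.png

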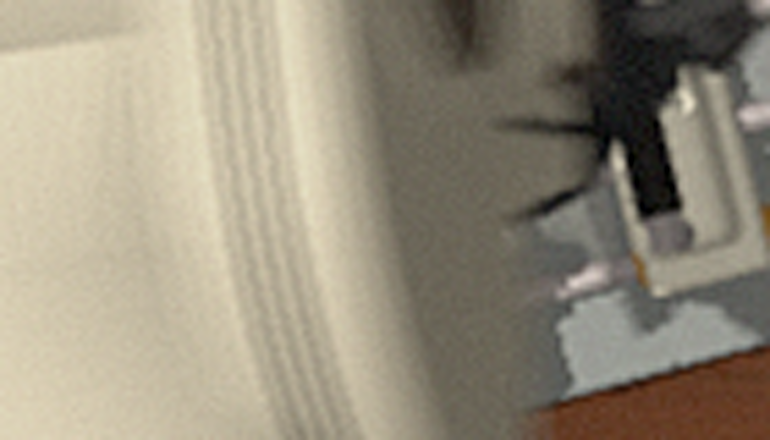

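The arm covers the dial in this view: only the crossbar shows, at crop (655,180). I'll move clear to check the dial.

>>> servo_tool(
  motion=[
    [-2.5, -4, 1, 0],
    [-5, -8, 2, 0],
    [-7.5, -12, 2, 0],
    [-10, -16, 2, 0],
    [-12.5, -20, 2, 0],
  ],
)

```text
time: 5.25
eef_pos: [0.446, -0.1159, 0.3266]
orientation: [-0.0, -0.197, 0.98, 0.0]
wrist_force: [0.2, -0.3, -0.1]
gripper_width: 0.0502
grip_force: 0.0
```

>>> servo_tool(
  motion=[
    [-2.5, -4, 0, 0],
    [-4.5, -8, 0, 0],
    [-4.5, -8, 0, 0],
  ],
)

```text
time: 5.55
eef_pos: [0.3999, -0.1983, 0.3267]
orientation: [-0.001, -0.192, 0.981, -0.0]
wrist_force: [0.1, 0.3, 0.5]
gripper_width: 0.0498
grip_force: 0.0
```

Run:
```python
from h import *
c=snap("top","top3.png")
s=cv2.imread("pics/top3.png")[205:285,160:300]; s=cv2.resize(s,None,fx=5.5,fy=5.5,interpolation=cv2.INTER_CUBIC)
cv2.imwrite("pics/top3c.png",s)
```

```text
(no output)
```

View pics/top3c.png

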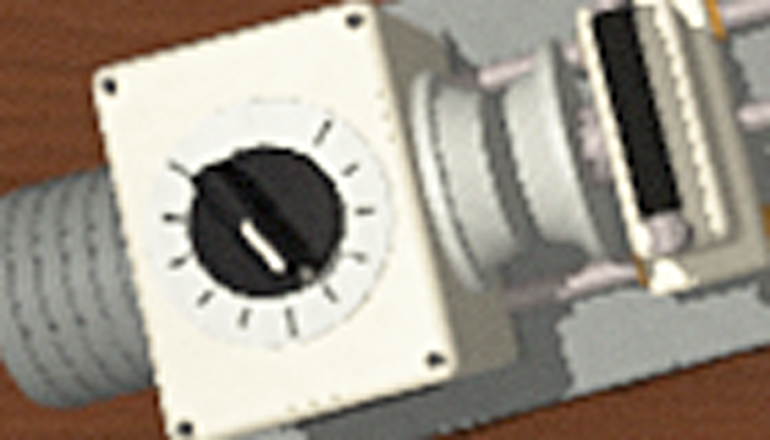

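The dial points near tick 4: ticks 3, 4 and 5 are at crop (358,257), (332,293) and (292,325), and the white line runs from (245,225) to (278,268). I'll work out the angle numerically.

```bash
cat > dial.py <<'E'
from h import *
from scipy.optimize import minimize, least_squares
import sys
c=robot.camera("top"); im=cv2.cvtColor(c["pixels"],cv2.COLOR_RGB2GRAY).astype(np.float32)
def samp(P): 
    uv=np.array([proj(c,p) for p in P],np.float32)
    return cv2.remap(im,uv[:,:1].copy(),uv[:,1:].copy(),cv2.INTER_CUBIC)[:,0]
# ticks: maximise darkness at 11 tick lines over x,y,yaw
def cost(m):
    P=[]
    for k in range(11):
        b=m[2]+np.radians(-45-27*k)
        for r in np.linspace(.033,.039,5): P.append([m[0]+r*np.cos(b),m[1]+r*np.sin(b),.152])
    return samp(P).mean()
best=None
for dx in np.arange(-.004,.0041,.001):
  for dy in np.arange(-.004,.0041,.001):
    for a in np.arange(9,19,.5):
      m=[.543+dx,.2045+dy,np.radians(a)]; v=cost(m)
      if best is None or v<best[0]: best=(v,m)
f=minimize(cost,best[1],method="Nelder-Mead",options=dict(initial_simplex=[best[1]]+[list(np.array(best[1])+d) for d in([.001,0,0],[0,.001,0],[0,0,.01])],xatol=1e-5,fatol=.01))
m=f.x; print("ticks fit",best[0],f.fun,m[:2].round(4),np.degrees(m[2]).round(2))
# white line by weighted PCA on knob top
g=[];w=[]
for x in np.arange(-.024,.024,.0005):
  for y in np.arange(-.024,.024,.0005):
    if np.hypot(x,y)<.019: g.append((x,y))
g=np.array(g); I=samp([[m[0]+x,m[1]+y,.184] for x,y in g]); w=np.clip(I-90,0,None)
mu=(w[:,None]*g).sum(0)/w.sum(); C=((g-mu).T*w)@(g-mu)/w.sum(); e,V=np.linalg.eigh(C); d=V[:,1]*np.sign(V[:,1]@mu)
b=np.degrees(np.arctan2(d[1],d[0])); print("line centroid",mu.round(4),"len std",np.sqrt(e).round(4),"bearing",b.round(1),"centroid bearing",np.degrees(np.arctan2(mu[1],mu[0])).round(1))
for y in(np.degrees(m[2]),13.7): print("reading",((-45-(b-y))%360)/27)
E
python3 dial.py
```

```text
ticks fit 160.06322 157.52317810058594 [0.543  0.2061] 13.82
line centroid [-0.006  -0.0009] len std [0.0035 0.0118] bearing -114.2 centroid bearing -171.4
reading 3.0747073128166886
reading 3.070218420045565
```

```bash
sed -i 's/<.019/<R0/; s/^g=\[\];w=\[\]/for R0 in (.013,.015,.017):\n g=[]/' dial.py
python3 - <<'E'
s=open('dial.py').read()
a,b=s.split("for R0 in (.013,.015,.017):\n")
b="\n".join((" "+l.lstrip() if i==0 else " "+l) for i,l in enumerate(b.splitlines()))
open('dial.py','w').write(a+"for R0 in (.013,.015,.017):\n"+b.replace("I-90","I-110")+"\n")
E
python3 dial.py
```

```text
ticks fit 160.43457 158.04702758789062 [0.543  0.2061] 13.79
line centroid [-0.0058 -0.0048] len std [0.001  0.0031] bearing -140.8 centroid bearing -140.3
reading 4.06011368762786
reading 4.056654268120353
line centroid [-0.0066 -0.0055] len std [0.001  0.0037] bearing -139.3 centroid bearing -139.9
reading 4.002428112435001
reading 3.998968692927492
line centroid [-0.0073 -0.0062] len std [0.001  0.0043] bearing -138.5 centroid bearing -139.7
reading 3.974936213257502
reading 3.9714767937499933
```

The dial reads 4.0. Now I'll rectify the rule area to measure the pointer and marker.

```bash
cat >> h.py <<'E'
# machine frame anchored at the dial ticks: dial y taken as 0.1475
M=np.array([.543,.2061,np.radians(13.78)]); _o=T(np.array([0,0,M[2]]),[0,.1475,0]); M[:2]-=_o[:2]
def rect(c,z,x0,x1,y0,y1,s=.00015):  # columns: machine -y to the right, rows: machine x downward decreasing
    W,H=int((y1-y0)/s),int((x1-x0)/s)
    P=[T(M,[x1,y1,z]),T(M,[x1,y0,z]),T(M,[x0,y1,z]),T(M,[x0,y0,z])]
    src=np.array([proj(c,p) for p in P],np.float32); dst=np.array([[0,0],[W,0],[0,H],[W,H]],np.float32)
    return cv2.warpPerspective(cv2.cvtColor(c["pixels"],cv2.COLOR_RGB2BGR),cv2.getPerspectiveTransform(src,dst),(W,H),flags=cv2.INTER_CUBIC)
E
python3 - <<'E'
from h import *
c=robot.camera("top"); print(M)
im=rect(c,.031,.05,.125,-.08,.04)
for k in range(13): 
    x=int((.04-(.04-.01*k))/.00015); cv2.line(im,(x,0),(x,8),(0,0,255),1)
cv2.imwrite("pics/rule0.png",im)
E
```

```text
[0.57813368 0.06284542 0.24050637]
```

View pics/rule0.png

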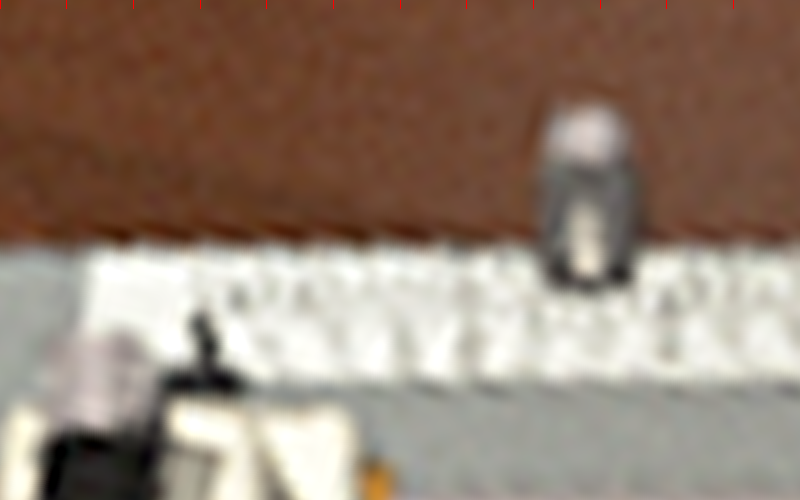

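The pointer tip is at column 202 and the marker line at column 586, so the travel is about 57.6 mm. Now I'll approach the handle.

>>> servo_tool(
  motion=[
    [2.4, 4, 0, -2],
    [4.8, 8, 0, -4],
    [7.2, 12, 0, -6],
    [9.6, 16, 0, -8.8],
    [12, 20, 0, -8.8],
  ],
)

```text
time: 6.25
eef_pos: [0.5233, 0.0091, 0.3267]
orientation: [-0.0, -0.122, 0.993, 0.0]
wrist_force: [1.4, -1.7, -0.5]
gripper_width: 0.0498
grip_force: 0.0
```

>>> servo_tool(
  motion=[
    [2.4, 4, 0, 0],
    [4.1, 6.4, 0, 0],
    [4.1, 6.4, -1, 0],
    [4.1, 6.4, -3, 0],
    [4.1, 6.4, -3, 0],
  ],
)

```text
time: 6.75
eef_pos: [0.5616, 0.0705, 0.2934]
orientation: [-0.004, -0.122, 0.993, -0.0]
wrist_force: [-0.3, 0.2, -0.9]
gripper_width: 0.0501
grip_force: 0.0
```

Run:
```python
from h import *
s=robot.sense(); print(s["eef_pos"],s["orientation"],s["q"].round(2)); print(T(M,[-.012,.0097,.238]), inv(M,s["eef_pos"]))
c=snap("side","side2.png",(170,120,400,290),3.4)
```

```text
[0.56160403 0.07049077 0.29342221] [-3.54015145e-03 -1.21583875e-01  9.92574843e-01 -9.81312818e-05] [ 0.12  0.38  0.17  1.37 -0.   -0.12]
[0.56416859 0.0694079  0.238     ] [-0.0142328   0.01136256]
```

View pics/side2.png

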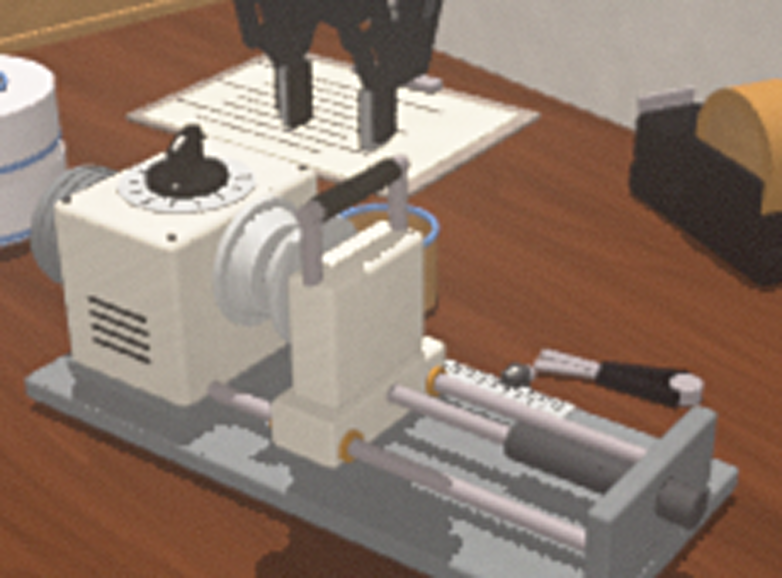

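The fingers straddle the crossbar, at crop (292,125) and (378,145), with the bar at (355,190) below them. I'll descend and grip.

>>> servo_tool(
  motion=[
    [0, 0, -1.5, 0],
    [0, 0, -3.5, 0],
    [0, 0, -5.2, 0],
    [0, 0, -5.9, 0],
    [0, 0, -5.9, 0],
  ],
)

```text
time: 7.3
eef_pos: [0.563, 0.0691, 0.2376]
orientation: [-0.001, -0.12, 0.993, -0.0]
wrist_force: [-0.2, -0.2, 0.3]
gripper_width: 0.0499
grip_force: 0.0
```

>>> servo_tool(
  motion=[
    [0, 0, 0, 0],
    [0, 0, 0, 0],
    [0, 0, 0, 0],
    [0, 0, 0, 0],
    [0, 0, 0, 0],
  ],
  jaw=0,
  squeeze=80,
)

```text
time: 7.8
eef_pos: [0.5638, 0.0704, 0.2395]
orientation: [0.001, -0.121, 0.993, 0.001]
wrist_force: [-3.3, 3.7, 6.0]
gripper_width: 0.0139
grip_force: 78.0
```

>>> servo_tool(
  motion=[
    [0.14, -0.58, 0, 0],
    [0.36, -1.46, 0, 0],
    [0.6, -2.43, 0, 0],
    [0.83, -3.4, 0, 0],
    [1.07, -4.37, 0, 0],
  ],
)

```text
time: 8.3
eef_pos: [0.574, 0.0288, 0.2395]
orientation: [0.001, -0.122, 0.993, 0.004]
wrist_force: [-4.7, 11.9, 7.2]
gripper_width: 0.0138
grip_force: 78.3
```

>>> servo_tool(
  motion=[
    [0, 0, 0, 0],
    [0, 0, 0, 0],
    [0, 0, 0, 0],
  ],
)

```text
time: 8.6
eef_pos: [0.5741, 0.0284, 0.2395]
orientation: [0.001, -0.121, 0.993, 0.003]
wrist_force: [-3.9, 9.2, 7.4]
gripper_width: 0.0134
grip_force: 78.3
```

Run:
```python
from h import *
c=robot.camera("top"); cs=robot.camera("side"); s=robot.sense(); print(s["eef_pos"],s["wrist_force"],inv(M,s["eef_pos"]))
a=rect(c,.031,.05,.125,-.08,.03,.0002)
x0,y0=[int(v) for v in proj(cs,T(M,[.079,-.04,.03]))]
b=cv2.cvtColor(cs["pixels"],cv2.COLOR_RGB2BGR)[y0-22:y0+22,x0-45:x0+45]; b=cv2.resize(b,None,fx=6.1,fy=6.1,interpolation=cv2.INTER_CUBIC)[:,:549]
a=cv2.copyMakeBorder(a,0,0,0,max(0,b.shape[1]-a.shape[1]),0); b=cv2.copyMakeBorder(b,0,0,0,max(0,a.shape[1]-b.shape[1]),0)
im=np.vstack([a,b])[:600,:800]; print(a.shape,im.shape,x0,y0); cv2.imwrite("pics/mid.png",im)
```

```text
[0.57408184 0.02843111 0.23951537] [-3.09572836  9.5176936   7.06353132] [-0.01213251 -0.03245865]
(374, 550, 3) (600, 550, 3) 314 230
```

View pics/mid.png

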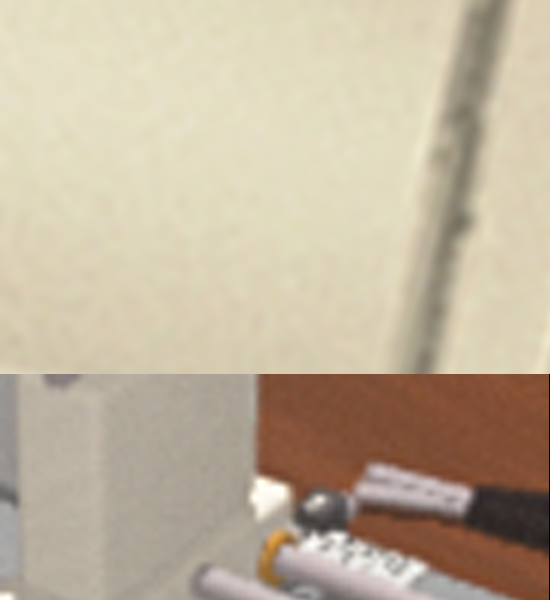

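The arm hides the rule from the top camera. The side view shows the marker at (320,510), still ahead of the carriage. I'll measure the travel by matching the carriage face in the side view against the pre-grip picture.

```bash
cat > trav.py <<'E'
from h import *
ref=cv2.imread("pics/side0.png"); E=[]; ims=[]
for k in range(6):
    cs=robot.camera("side"); s=robot.sense(); E.append(np.r_[s["eef_pos"],s["wrist_force"]]); ims.append(cs["pixels"].astype(np.float32))
E=np.array(E); e=E.mean(0); print("eef machine",inv(M,e[:2]).round(5),"std",E[:,:2].std(0).round(5),"force",e[3:].round(1))
cur=np.mean(ims,0)[:,:,::-1].astype(np.uint8)
def rc(im,y,x0,x1,z0,z1,s=.0005):
    W,H=int((x1-x0)/s),int((z1-z0)/s)
    src=np.array([proj(cs,T(M,p)) for p in([x0,y,z1],[x1,y,z1],[x0,y,z0],[x1,y,z0])],np.float32)
    g=cv2.warpPerspective(im,cv2.getPerspectiveTransform(src,np.array([[0,0],[W,0],[0,H],[W,H]],np.float32)),(W,H),flags=cv2.INTER_LINEAR)
    return cv2.GaussianBlur(g,(0,0),2).astype(float)
def ncc(a,b): a=a-a.mean((0,1));b=b-b.mean((0,1)); return (a*b).sum()/np.sqrt((a*a).sum()*(b*b).sum())
ts=np.arange(.030,.070,.00025)
for n,yf,box in[("upper",.0097-.018,(-.065,.045,.06,.15)),("upperL",.0097-.018,(-.065,-.02,.07,.15)),("posts",.0097,(-.06,-.03,.14,.2)),("base",.0097-.03,(-.065,.06,.02,.07)),("baseL",.0097-.03,(-.065,-.02,.02,.07)),("postR",.0097,(.03,.06,.14,.2))]:
    a=rc(ref,yf,*box); v=np.array([ncc(a,rc(cur,yf-t,*box)) for t in ts]); i=int(np.clip(v.argmax(),1,len(ts)-2))
    p=np.polyfit(ts[i-1:i+2]-ts[i],v[i-1:i+2],2); print(n,"t=%.2f mm ncc %.3f"%(1e3*(ts[i]-p[1]/2/p[0]),v[i]))
E
python3 trav.py
```

```text
eef machine [-0.01214 -0.0324 ] std [1.e-05 2.e-05] force [-3.7  9.6  6.8]
upper t=42.66 mm ncc 0.805
upperL t=43.15 mm ncc 0.517
posts t=42.88 mm ncc 0.524
base t=42.56 mm ncc 0.886
baseL t=43.02 mm ncc 0.766
postR t=65.82 mm ncc 0.135
```

Run:
```python
from h import *
c=robot.camera("top")
for f in("top0","top3"):
    c["pixels"]=cv2.imread(f"pics/{f}.png")[:,:,::-1].copy()
    R=lambda z:cv2.cvtColor(rect(c,z,.05,.125,-.08,.04),cv2.COLOR_BGR2GRAY).astype(float)
    g=R(.033); 
    for r0,r1 in((205,235),(225,265)):
        p=g[r0:r1,545:632].mean(0); w=np.clip(p-np.percentile(p,50),0,None); w[:20]=0;w[-20:]=0
        k=np.arange(545,632); print(f,"marker line y",.04-.00015*((w*k).sum()/w.sum()+.5))
    p=g[215:262,500:680].mean(0); d=np.diff(p); print("  marker edges mid", .04-.00015*(500+(d[30:60].argmin()+30+d[120:150].argmax()+120)/2+1), d[30:60].argmin()+530,d[120:150].argmax()+620)
    g=R(.030)
    for r0,r1 in((312,330),(325,350)):
        p=g[r0:r1,170:240].mean(0); w=np.clip(np.percentile(p,60)-p,0,None)
        k=np.arange(170,240); i=p.argmin(); ok=abs(np.arange(70)-i)<15; w=w*ok; print(f,"ptr y",.04-.00015*((w*k).sum()/w.sum()+.5))
```

```text
top0 marker line y -0.04778603365646442
top0 marker line y -0.04797428486102518
  marker edges mid -0.04842499999999999 532 645
top0 ptr y 0.009831101203770957
top0 ptr y 0.009086039948627826
top3 marker line y -0.04786666253869968
top3 marker line y -0.048026715331291665
  marker edges mid -0.04827499999999999 532 643
top3 ptr y 0.009815843267922616
top3 ptr y 0.009095238690069632
```

>>> servo_tool(
  motion=[
    [0.07, -0.3, 0, 0],
    [0.15, -0.6, 0, 0],
    [0.23, -0.95, 0, 0],
    [0.31, -1.26, 0, 0],
    [0.31, -1.26, 0, 0],
  ],
)

```text
time: 9.55
eef_pos: [0.577, 0.0164, 0.2395]
orientation: [0.001, -0.122, 0.993, 0.004]
wrist_force: [-3.7, 10.7, 7.2]
gripper_width: 0.0135
grip_force: 78.4
```

```bash
python3 trav.py
```

```text
eef machine [-0.01216 -0.04479] std [1.e-05 1.e-05] force [-4.2 11.5  7. ]
upper t=54.82 mm ncc 0.818
upperL t=55.25 mm ncc 0.508
posts t=54.95 mm ncc 0.530
base t=55.09 mm ncc 0.898
baseL t=55.11 mm ncc 0.763
postR t=37.96 mm ncc 0.049
```

>>> servo_tool(
  motion=[
    [0.02, -0.08, 0, 0],
    [0.04, -0.16, 0, 0],
    [0.055, -0.225, 0, 0],
    [0.055, -0.225, 0, 0],
    [0.055, -0.225, 0, 0],
  ],
)

```text
time: 10.35
eef_pos: [0.5774, 0.0147, 0.2395]
orientation: [0.001, -0.122, 0.993, 0.004]
wrist_force: [-3.6, 12.3, 6.8]
gripper_width: 0.0135
grip_force: 78.5
```

```bash
python3 trav.py
python3 - <<'E'
from h import *
cs=robot.camera("side"); ct=robot.camera("top")
b=cv2.cvtColor(cs["pixels"],cv2.COLOR_RGB2BGR)
a=cv2.resize(b[205:255,270:350],None,fx=8,fy=8,interpolation=cv2.INTER_CUBIC)[:400]
d=cv2.resize(cv2.cvtColor(ct["pixels"],cv2.COLOR_RGB2BGR)[150:290,230:390],None,fx=1.4,fy=1.4)
d=cv2.copyMakeBorder(d,0,0,0,640-d.shape[1],0)
im=np.vstack([a,d])[:600]; cv2.imwrite("pics/end.png",im); print(im.shape)
E
```

```text
eef machine [-0.01216 -0.04658] std [1.e-05 1.e-05] force [-4.5 12.   7.6]
upper t=56.52 mm ncc 0.805
upperL t=57.10 mm ncc 0.498
posts t=56.90 mm ncc 0.531
base t=56.52 mm ncc 0.900
baseL t=56.82 mm ncc 0.762
postR t=40.33 mm ncc 0.046
(596, 640, 3)
```

View pics/end.png

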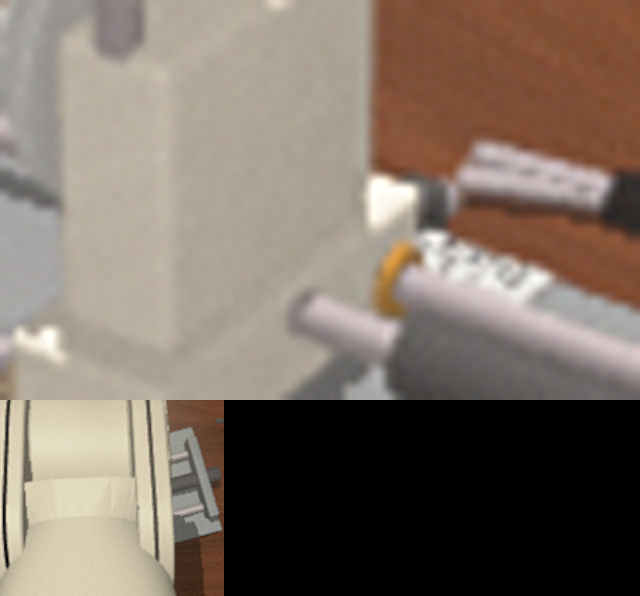

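The side view shows the marker just beside the carriage, with the dark block at (432,200). I'll check the pointer tip profile once before the last fine move.

Run:
```python
from h import *
c=robot.camera("top"); acc=0
for f in("top0","top3"):
    c["pixels"]=cv2.imread(f"pics/{f}.png")[:,:,::-1].copy(); acc=acc+cv2.cvtColor(rect(c,.030,.05,.125,-.08,.04),cv2.COLOR_BGR2GRAY).astype(float)/2
for r in range(300,390,8): print(r,"x=%.4f"%(.125-r*.00015),acc[r,165:255:5].astype(int))
print("cols",(.04-.00015*np.arange(165,255,5)).round(4))
```

```text
300 x=0.0800 [246 248 249 252 251 240 222 208 204 217 232 234 217 189 169 168 185 207]
308 x=0.0788 [249 248 249 252 245 220 192 173 176 200 224 233 224 205 191 190 198 211]
316 x=0.0776 [252 248 249 244 219 174 127 111 128 167 206 228 236 235 230 226 223 225]
324 x=0.0764 [254 253 254 243 205 145  97  77 100 145 195 227 244 254 255 250 242 238]
332 x=0.0752 [255 255 255 250 213 169 123  86  80 104 153 201 238 255 255 255 249 241]
340 x=0.0740 [255 255 255 254 234 201 153  96  60  65 110 174 231 255 255 255 255 243]
348 x=0.0728 [253 255 255 252 240 212 159  98  52  49  92 158 218 247 254 255 255 250]
356 x=0.0716 [222 226 222 215 208 184 142  96  64  67 107 162 207 226 234 246 250 247]
364 x=0.0704 [168 166 162 160 149 131 107  81  59  60  86 121 151 175 196 222 237 244]
372 x=0.0692 [117  98  86  82  75  71  71  63  47  38  41  49  64  87 116 152 183 211]
380 x=0.0680 [ 71  48  36  31  24  24  30  35  31  23  16  10  11  25  52  86 122 154]
388 x=0.0668 [ 67  55  49  46  44  40  41  45  49  49  47  39  31  36  52  74 100 123]
cols [0.0153 0.0145 0.0138 0.013  0.0123 0.0115 0.0108 0.01   0.0093 0.0085
 0.0078 0.007  0.0063 0.0055 0.0048 0.004  0.0033 0.0025]
```

>>> servo_tool(
  motion=[
    [0.006, -0.03, 0, 0],
    [0.013, -0.055, 0, 0],
    [0.013, -0.055, 0, 0],
    [0.013, -0.055, 0, 0],
    [0.013, -0.055, 0, 0],
  ],
)

```text
time: 11.3
eef_pos: [0.5775, 0.0143, 0.2395]
orientation: [0.001, -0.122, 0.993, 0.004]
wrist_force: [-4.1, 13.0, 7.1]
gripper_width: 0.0132
grip_force: 78.5
```

```bash
python3 trav.py
```

```text
eef machine [-0.01215 -0.04704] std [1.e-05 1.e-05] force [-4.  13.2  7.3]
upper t=56.94 mm ncc 0.812
upperL t=57.49 mm ncc 0.506
posts t=57.29 mm ncc 0.539
base t=56.87 mm ncc 0.899
baseL t=57.25 mm ncc 0.764
postR t=40.93 mm ncc 0.018
```

The travel is about 57.3 mm, the pose is steady and the grip is firm. Handing in.

```bash
python3 -c "
from plant import robot
print(robot.hand_in())"
```

```text
the job is handed in; nothing more can be done
None
```

The dial reads 4.0 in the camera check, and the arm is still holding the tailstock at about 57.3 mm of travel. The marker needs 57.4 mm, give or take about 0.4 mm; I inferred the final alignment from measurements because the arm hid the pointer and rule.

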